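Present a shelf divider over the riser's edge

TASK

With the fingertips, push the divider plate with the hand hole along the low riser, never lifting it, until it sticks out about 40 mm over the riser's aisle-side edge (the long edge away from the robot), square to that edge and still lying flat, so that its hand hole is clear of the edge for the next picker. Leave the plain plate, the two cartons and the tape ring where they are, and finish with the hand clear.

Things in the scene. Friction and masses are not known exactly. Their poses are not given: they have to be found in the camera images.
- riser: low fixed shelf on the bench: chipboard top 260 mm deep (x) by 660 mm wide (y) on steel beams, top surface 45 mm above the bench. Origin at bench height below the middle of its aisle-side long edge; +x points out over that edge, away from the robot, +y along it, z up; the board covers x -260 to 0 mm, y -330 to 330 mm. Place and yaw (up to 14 degrees) vary.
- edge (a point): the middle of the riser's aisle-side top edge (on the riser, 45 mm above the bench); axes as the riser's
- divider: part to slide: loose flat plastic plate 110 (x) by 160 (y) by 8 mm thick, 0.1 to 0.2 kg, with a hand hole 19 (x) by 60 (y) mm, 7 to 26 mm behind its front edge. Lies on the left or right half of the riser, hole end to the aisle-side edge, 30 to 65 mm short of it, up to 17 degrees off square; bare board behind it. Tips off beyond 55 mm overhang. Origin: centre of underside; +x to the hole end, z up
- divider_front (a point): the middle of the divider's front edge (hole end), at its underside; axes as the divider's. Its x in the riser's frame is the overhang
- blank: bystander: smaller loose plate of the same plastic without a hole, 80 mm (x) by 120 mm (y) by 8 mm, lying flat on the other half of the riser. Origin: centre of the underside
- carton_a: bystander: closed cardboard carton 90 mm (x) by 50 mm (y) by 60 mm high, near the +y end of the riser. Origin: centre of the underside
- carton_b: bystander: closed cardboard carton 70 mm (x) by 50 mm (y) by 50 mm high, near the -y end of the riser. Origin: centre of the underside
- tape: bystander: ring of packing tape, 90 mm across, 30 mm high, lying flat on the bench beyond the riser's aisle-side edge. Origin: centre of the underside
There are look-alikes about, which are no part of the job. What is shaped like the divider but pink or yellow is not meant.

How it is judged (in metres and radians):
At the end, for the whole second after the job is handed in: The divider lies flat and still on the riser with the middle of its front edge 30 to 50 mm beyond the aisle-side edge, within 7 degrees of square to it; the plain plate, cartons and tape are within 15 mm of where they were (x of divider_front in the frame of riser between 0.03 and 0.05 m and angle between the x axis of divider and the x axis of riser, either way round below 0.12 rad and z of divider in the frame of riser between 0.041 and 0.049 m and angle between divider's own z axis and vertical below 0.05 rad and linear speed of divider below 0.01 m/s and angular speed of divider below 0.05 rad/s and distance of each of blank, carton_a, carton_b, tape from where it was at the start of the episode below 0.015 m); the robot touches nothing.
It fails at once if the divider was lifted by more than 10 mm (z of divider in the frame of riser above 0.055 m).
It fails at once if the divider was tipped by more than 11 degrees or fell off (angle between divider's own z axis and vertical above 0.2 rad or z of divider in the frame of riser below 0.03 m).
It fails at once if the plain plate, a carton or the tape was moved by more than 15 mm (distance of any of blank, carton_a, carton_b, tape from where it was at the start of the episode above 0.015 m).
It also fails if it takes over 38 s, if anything falls off the work surface, if the arm or the gripper's body presses on something with over 40 N, if the wrist force passes 120 N, or if a joint passes its speed limit or range.

ROBOT

A 7-joint arm with a two-finger parallel gripper is mounted at the origin on the work surface. World frame = base frame: x ahead of the robot, y to its left, z up, the work surface at z = 0. Lengths are in mm, angles in rad, forces in N, time in s.
With the tool pointing down it reaches from about 400 to 875 mm from the base axis. Payload 4.4 kg.
Tool frame: the origin (TCP) lies midway between the tips of the shut fingers; the grasp point (between the pads) lies 19 mm behind it; z points along the fingers, y is the line along which they close (so a half turn about z gives the same grasp; the last joint's range is limited). The gripper opens to 85 mm and grips with 20 to 120 N. Pads are 22 mm wide; open, the fingers measure 114 mm over their backs; the gripper's body (76 mm by 85 mm) begins 54 mm behind the grasp point. The pads swing forward as they close: fully open they stand 13 mm farther back than shut.
Start: joints at [-1.227, 0.628, 0.038, 1.517, -0.027, 0.996, -0.02], TCP at [258.955, 596.205, 231.313] pointing down, gripper open.
Joint ranges: [-3.06, 3.06], [-0.37, 2.12], [-1.25, 1.32], [0.18, 2.47], [-1.1, 4.24], [0.23, 1.98], [-2.94, 2.94]. Speed limits (rad/s): [2.57, 2.57, 3.14, 3.14, 3.14, 3.14, 3.14].

INTERFACE

Orientations are given as [roll, pitch, yaw] about the fixed x, y, z axes, in that order (R = Rz(yaw) Ry(pitch) Rx(roll)).
In Python, from cell import ctrl gives the robot as it stands. The module is installed in compiled form; this text tells all that it offers.
- The arm moves only by the tool step_arm, never from a script. Its argument "commands" is one flat list of numbers, 7 for each row, row after row: the shift along the tool's x, y, z in cm, then the turn, a rotation vector about the tool's x, y, z in rad, then the opening, from 0 (shut) to 1 (fully open). A call has 1 to 10 rows; each row is the pose to reach, as a shift and turn from the pose commanded when the call began, along the tool's axes at that moment; what a row does not reach only later rows make up. A row lasts 1/10 s, in which the tool goes at most 50 mm and 8.59 degrees, less where a joint would pass 70% of its speed; a pose out of reach is approached as far as the arm can. A call with a gripper value outside its range is refused whole. The fingers move at their own pace and stop on an object; the grip force is fixed at half the most. Time passes only in rows, so rows that repeat a pose let the fingers close. It gives the time, the measured TCP pose, the force, the opening and the grip force at its end, in the units of the state.
- ctrl.read_state(): the state, without advancing time (a new reading comes with each control period).
- ctrl.get_image(name): name is "scene" or "top" or "wrist"; returns a dict with "image" (480x640x3 uint8, red, green, blue), "range_z" (480x640 float32, mm along the optical axis (not along the pixel's ray), 0 where there is no reading), "vfov" (degrees; the focal length in pixels is half the picture's height over the tangent of half this angle, whatever the lens; pixels are square), "cx", "cy" (the principal point, pixels), "world_to_cam" (4x4, takes a point from world to camera coordinates). Camera axes: x right, y down, z forward; pixel columns grow to the right and rows downward; lengths in mm; the calibration is good to about 2 mm. A picture is of the moment at which its call begins.
- ctrl.finish_job(): hands the job in; it is judged then, once.
The state is a dict: "clock": time; "qpos": joint angles; "qd": joint speeds; "tau": joint torques, N m; "eef_pos": TCP position; "tool_rot": TCP orientation; "force": force on the tool from outside, world axes, zero at the start; "torque": the same for the moment, N m; "width": finger opening in mm; "gripper_force": force on a finger pad.
Only numpy, scipy, OpenCV 4.12 (cv2) and the standard library are available. Lean on these libraries where they do the work, as an engineer would, in place of code of your own. Each camera call takes 0.05 s, during which the arm holds its last target. There are 200 camera calls.

## Working session

There is one attempt and no reset: what is moved stays moved. The work goes in short steps, Python scripts to look and compute and a tool call to move; the robot and the scene stay as the last step left them, time stands still between calls to the robot, and variables do not carry over. Pictures are saved under pics/ and viewed, at most 10 in all, crops included, and the job is handed in when it is done.

Besides the shell and the picture viewer there is one more tool, called as name(argument=value, ...), one argument or row to a line, values as JSON. step_arm: Moves the arm, as the interface text tells. Its arguments: {"type":"object","properties":{"commands":{"type":"array"}},"required":["commands"]}

```bash
mkdir -p pics
cat > h.py <<'E'
import numpy as np, cv2
from cell import ctrl
def cam(n):
    d=ctrl.get_image(n); d['f']=240/np.tan(np.radians(d['vfov'])/2); return d
def save(d,p): cv2.imwrite(p,d['image'][:,:,::-1])
def ray(d,uv,z):
    uv=np.atleast_2d(np.array(uv,float)); T=d['world_to_cam']; R=T[:3,:3]; o=-R.T@T[:3,3]
    v=np.c_[(uv[:,0]-d['cx'])/d['f'],(uv[:,1]-d['cy'])/d['f'],np.ones(len(uv))]@R
    return o+v*((z-o[2])/v[:,2])[:,None]
E
python3 - <<'E'
from h import *
d=cam('top'); save(d,'pics/top.png'); np.save('pics/top.npy',d,allow_pickle=True)
print(d['vfov'],d['world_to_cam'],ctrl.read_state())
E
```

```text
52.15015335572257 [[-8.78335329e-03 -9.99959463e-01 -1.98098469e-03  6.23546297e+00]
 [-9.72406845e-01  9.00316046e-03 -2.33117719e-01  5.28576276e+02]
 [ 2.33126104e-01 -1.21232208e-04 -9.72446505e-01  1.09321269e+03]
 [ 0.00000000e+00  0.00000000e+00  0.00000000e+00  1.00000000e+00]] {'clock': 0.05, 'qpos': array([-1.22678244,  0.62935186,  0.03844438,  1.51837198, -0.02705016,
        0.99629483, -0.02002628]), 'qd': array([ 7.20918164e-05,  1.33480153e-03, -4.89725427e-04,  8.37630794e-04,
       -1.64480258e-04,  8.08522932e-04, -7.08559091e-04]), 'tau': array([ 2.40882255e-03, -5.65054321e+01,  1.23137332e+00, -1.94193542e+01,
        1.12162612e-02,  5.38926339e-03,  1.46201163e-06]), 'eef_pos': array([258.69657779, 595.61821203, 230.38413124]), 'tool_rot': array([-3.13968408e+00, -1.49765979e-05,  2.73172312e+00]), 'force': array([-0.22906024,  0.23351214,  0.52321182]), 'torque': array([-0.03393128,  0.02043367,  0.0148284 ]), 'gripper_force': 0.0, 'width': 85.56099568628792}
```

View pics/top.png

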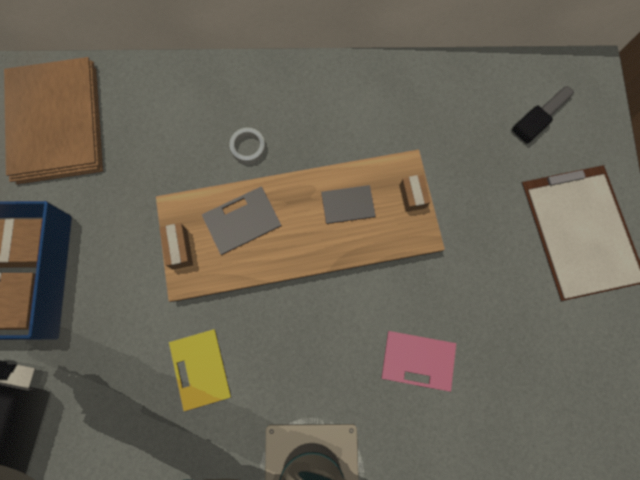

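The top view shows the candidates shaped like the divider: a grey plate with a hole at about (242,220), a yellow plate at (200,370) and a pink one at (420,361). The plain grey plate at (348,204) is the blank. The grey plate with the hole lies on the riser, with its hole at (235,206) towards the aisle side, so that is the one meant. I'll confirm it in a crop and measure it.

```bash
cat >> h.py <<'E'
def measure(d,dbg=None):
    hsv=cv2.cvtColor(d['image'],cv2.COLOR_RGB2HSV)
    wood=((hsv[...,1]>90)&(hsv[...,0]<25)&(hsv[...,2]>60)).astype(np.uint8)
    wood[:,:150]=0; wood[:140]=0; wood[320:]=0; wood[:,460:]=0
    wood=cv2.morphologyEx(wood,cv2.MORPH_OPEN,np.ones((3,3)))
    c=max(cv2.findContours(wood,0,2)[0],key=cv2.contourArea); hull=cv2.convexHull(c)
    q=cv2.approxPolyDP(hull,8,True)[:,0]
    full=np.zeros_like(wood); cv2.fillConvexPoly(full,hull,1)
    g=((hsv[...,1]<70)&(full>0)).astype(np.uint8); g=cv2.morphologyEx(g,cv2.MORPH_OPEN,np.ones((3,3)))
    g=g*(cv2.erode(full,np.ones((5,5))))
    out=[]
    for k in cv2.findContours(g,0,2)[0]:
        if cv2.contourArea(k)<800: continue
        p=ray(d,k[:,0],53)[:,:2].astype(np.float32); out.append((cv2.minAreaRect(p),k))
    return q,out
E
python3 - <<'E'
from h import *
d=np.load('pics/top.npy',allow_pickle=True).item()
q,o=measure(d); np.set_printoptions(precision=1,suppress=True)
print(q, ray(d,q,45))
im=d['image'][:,:,::-1].copy()
cv2.polylines(im,[q],True,(0,255,0))
for r,k in o: print(r,cv2.boxPoints(r)); cv2.drawContours(im,[k],-1,(0,0,255),1)
cv2.imwrite('pics/crop.png',cv2.resize(im[140:310,145:455],None,fx=2.5,fy=2.5,interpolation=cv2.INTER_NEAREST))
E
```

```text
[[418 150]
 [442 250]
 [169 300]
 [157 196]] [[ 749.8 -273.6   45. ]
 [ 494.5 -315.1   45. ]
 [ 381.9  326.8   45. ]
 [ 635.4  370.7   45. ]]
((571.142822265625, 163.2928466796875), (110.66293334960938, 158.7202606201172), 25.92452049255371) [[486.7 210.5]
 [556.1  67.7]
 [655.6 116.1]
 [586.2 258.9]]
((608.5321655273438, -93.94945526123047), (80.52606201171875, 118.76141357421875), 7.7007012367248535) [[ 560.7  -40.5]
 [ 576.6 -158.2]
 [ 656.4 -147.4]
 [ 640.5  -29.7]]
```

View pics/crop.png

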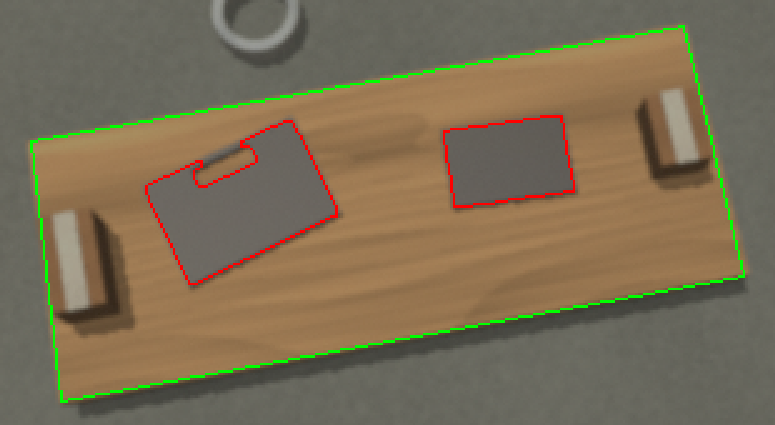

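The crop confirms it: the grey plate with the hand hole at crop (225,165) faces the aisle edge, and the plain one is at (510,160). The riser's yaw is 10.0° with the edge middle near (693,49). The divider's yaw is 25.9° with its front at riser x -46, y 149. I'll push its rear edge with both open fingers held square to the riser, which will also turn it square.

step_arm(
  commands=[-37.7, -33.1, 0, 0, 0, -0.584, 1, -37.7, -33.1, 0, 0, 0, -0.584, 1, -37.7, -33.1, 0, 0, 0, -0.584, 1, -37.7, -33.1, 0, 0, 0, -0.584, 1, -37.7, -33.1, 0, 0, 0, -0.584, 1, -37.7, -33.1, 0, 0, 0, -0.584, 1, -37.7, -33.1, 0, 0, 0, -0.584, 1, -37.7, -33.1, 0, 0, 0, -0.584, 1, -37.7, -33.1, 0, 0, 0, -0.584, 1, -37.7, -33.1, 0, 0, 0, -0.584, 1],
)

```text
clock: 1.05
eef_pos: [472.4, 141.9, 231.1]
tool_rot: [-3.142, -0.001, -2.967]
force: [2.1, -0.3, 0.1]
width: 85.2
gripper_force: 0.0
```

step_arm(
  commands=[0, 0, 5, 0, 0, 0, 1, 0, 0, 10, 0, 0, 0, 1, 0, 0, 14, 0, 0, 0, 1, 0, 0, 17, 0, 0, 0, 1, 0, 0, 18, 0, 0, 0, 1, 0, 0, 18, 0, 0, 0, 1, 0, 0, 18, 0, 0, 0, 1],
)

```text
clock: 1.75
eef_pos: [472.8, 144.2, 52.2]
tool_rot: [3.141, 0.001, -2.967]
force: [0.4, -0.2, 0.6]
width: 85.5
gripper_force: 0.0
```

Run:
```python
from h import *
d=cam('wrist'); save(d,'pics/w1.png')
d=cam('scene'); save(d,'pics/s1.png'); T=d['world_to_cam']
s=ctrl.read_state();print(s['eef_pos'],s['force'])
p=T[:3,:3]@np.array(s['eef_pos'])+T[:3,3]; print(d['f']*p[0]/p[2]+d['cx'],d['f']*p[1]/p[2]+d['cy'])
```

```text
[473.28584991 144.35698263  52.81944246] [-0.31736713  0.55866202 -0.19655409]
372.98841812128774 220.89416638221448
```

View pics/s1.png

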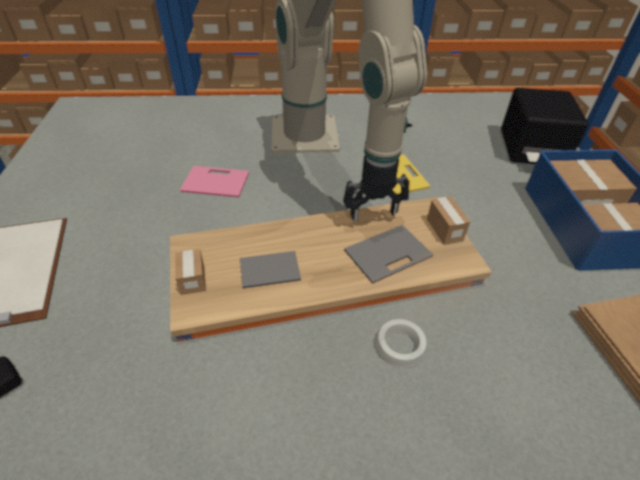

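The scene view shows the fingers at about (352,215) and (395,212), behind the divider at (388,252). The hand is clear of carton A at (447,220). Next is a slow descent.

step_arm(
  commands=[0, 0, 0.6, 0, 0, 0, 1, 0, 0, 1.1, 0, 0, 0, 1, 0, 0, 1.4, 0, 0, 0, 1, 0, 0, 1.6, 0, 0, 0, 1, 0, 0, 1.6, 0, 0, 0, 1, 0, 0, 1.6, 0, 0, 0, 1],
)

```text
clock: 2.45
eef_pos: [472.1, 143.9, 35.2]
tool_rot: [3.142, -0.0, -2.967]
force: [-0.1, -0.0, -0.7]
width: 85.2
gripper_force: 0.0
```

step_arm(
  commands=[-0.8, 0, 0, 0, 0, 0, 1, -1.6, 0, 0, 0, 0, 0, 1, -2.2, 0, 0, 0, 0, 0, 1, -2.8, 0, 0, 0, 0, 0, 1, -3.4, 0, 0, 0, 0, 0, 1, -4.0, 0, 0, 0, 0, 0, 1, -4.5, 0, 0, 0, 0, 0, 1, -5.0, 0, 0, 0, 0, 0, 1, -5.0, 0, 0, 0, 0, 0, 1, -5.0, 0, 0, 0, 0, 0, 1],
)

```text
clock: 3.45
eef_pos: [521.7, 152.4, 35.3]
tool_rot: [-3.142, 0.0, -2.968]
force: [-0.1, 0.3, -1.0]
width: 85.4
gripper_force: 0.0
```

Run:
```python
from h import *
d=cam('scene'); save(d,'pics/s2.png')
d=cam('top'); save(d,'pics/t2.png')
cv2.imwrite('pics/c2.png',np.vstack([cv2.resize(cv2.imread('pics/s2.png')[150:350,160:500],(680,400)),cv2.resize(cv2.imread('pics/t2.png')[140:310,150:450],(352,200))[:, :].repeat(1,0) if 0 else cv2.copyMakeBorder(cv2.resize(cv2.imread('pics/t2.png')[140:310,150:450],(352,200)),0,0,0,328,0)]))
```

```text
(no output)
```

View pics/c2.png

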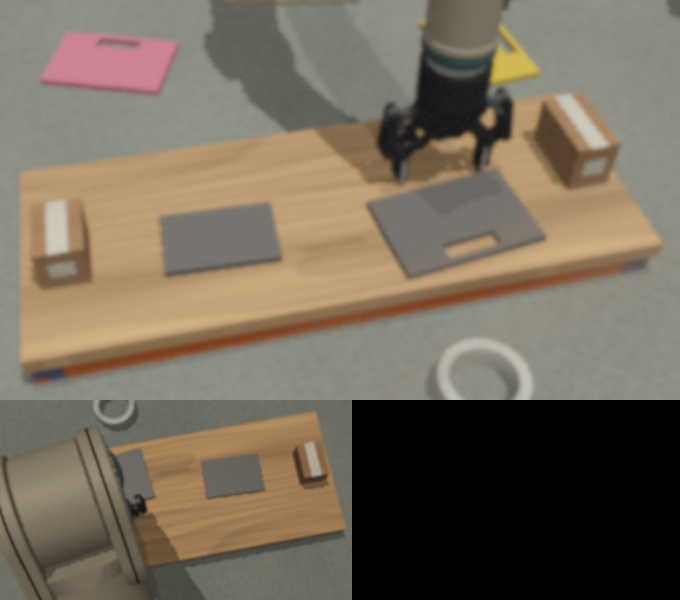

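The scene crop shows the right finger (485,168) on the plate's rear edge, with the plate flat and starting to turn. The top view is hidden by the arm, so I'll keep pushing and then measure from the scene camera.

step_arm(
  commands=[-0.5, 0, 0, 0, 0, 0, 1, -1.0, 0, 0, 0, 0, 0, 1, -1.5, 0, 0, 0, 0, 0, 1, -2.0, 0, 0, 0, 0, 0, 1, -2.5, 0, 0, 0, 0, 0, 1, -3.0, 0, 0, 0, 0, 0, 1, -3.5, 0, 0, 0, 0, 0, 1, -4.0, 0, 0, 0, 0, 0, 1, -4.0, 0, 0, 0, 0, 0, 1, -4.0, 0, 0, 0, 0, 0, 1],
)

```text
clock: 4.55
eef_pos: [561.3, 159.6, 35.4]
tool_rot: [3.141, 0.001, -2.967]
force: [0.1, -0.5, 0.6]
width: 85.5
gripper_force: 0.0
```

```bash
cat >> h.py <<'E'
A=np.radians(10.0); XR=np.array([np.cos(A),np.sin(A)]); YR=np.array([-XR[1],XR[0]]); E0=np.array([692.6,48.6])
def riser(p): p=np.atleast_2d(p)[:,:2]-E0; return np.c_[p@XR,p@YR]
E
python3 - <<'E'
from h import *
np.set_printoptions(precision=1,suppress=True)
d=cam('scene'); im=d['image']
hsv=cv2.cvtColor(im,cv2.COLOR_RGB2HSV)
cv2.imwrite('pics/c3.png',cv2.resize(im[190:320,300:500,::-1],None,fx=4,fy=4,interpolation=cv2.INTER_CUBIC))
print(riser(ctrl.read_state()['eef_pos'][None])); np.save('pics/s3.npy',d,allow_pickle=True)
E
```

```text
[[-110.3  132.1]]
```

View pics/c3.png

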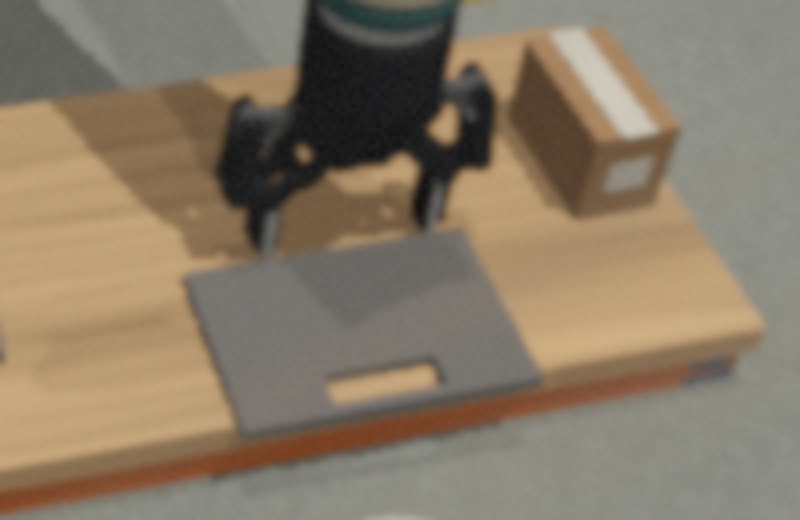

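The crop shows the plate flat and nearly square, with corners at crop (187,277), (463,232), (540,380) and (242,432). The fingers at (265,245) and (430,225) are on its rear edge.

Run:
```python
from h import *
np.set_printoptions(precision=1,suppress=True)
d=np.load('pics/s3.npy',allow_pickle=True).item()
hsv=cv2.cvtColor(d['image'],cv2.COLOR_RGB2HSV)
m=((hsv[...,1]<70)&(hsv[...,2]>65)).astype(np.uint8); m[:,:340]=0; m[:245]=0; m[:,440:]=0
c=np.array([[187,277],[463,232],[540,380],[242,430]])/4+[300,190]
r=riser(ray(d,c,53)); print(r)
for a,b in((0,1),(3,2)):
    v=r[b]-r[a]; print(np.hypot(*v),np.degrees(np.arctan2(-v[0],v[1])))
# check of riser edge seen from this camera
e=np.array([[765,328],[0,472]])/4+[300,190]; print(riser(ray(d,e,45)))
```

```text
[[-94.6  38.5]
 [-94.  196.3]
 [ 13.3 194.1]
 [ 10.5  36.6]]
157.82390488376063 -0.21444142475554276
157.56143485206627 -1.0160935561937956
[[  0.7 330.3]
 [  3.3 -83.8]]
```

Overhang is now about 14 mm and the plate is square, so I'll push 26 mm more, then back off.

step_arm(
  commands=[-0.4, 0, 0, 0, 0, 0, 1, -0.8, 0, 0, 0, 0, 0, 1, -1.2, 0, 0, 0, 0, 0, 1, -1.6, 0, 0, 0, 0, 0, 1, -1.9, 0, 0, 0, 0, 0, 1, -2.2, 0, 0, 0, 0, 0, 1, -2.4, 0, 0, 0, 0, 0, 1, -2.6, 0, 0, 0, 0, 0, 1, -2.6, 0, 0, 0, 0, 0, 1, -2.6, 0, 0, 0, 0, 0, 1],
)

```text
clock: 5.6
eef_pos: [586.8, 164.2, 35.4]
tool_rot: [3.141, 0.001, -2.967]
force: [-0.1, 0.0, 0.1]
width: 85.5
gripper_force: 0.0
```

step_arm(
  commands=[1, 0, 0, 0, 0, 0, 1, 3, 0, 0, 0, 0, 0, 1, 4, 0, -4, 0, 0, 0, 1, 4, 0, -8, 0, 0, 0, 1, 4, 0, -12, 0, 0, 0, 1, 4, 0, -16, 0, 0, 0, 1, 4, 0, -20, 0, 0, 0, 1, 4, 5, -20, 0, 0, 0, 1, 4, 10, -20, 0, 0, 0, 1, 4, 15, -20, 0, 0, 0, 1],
)

```text
clock: 6.6
eef_pos: [520.2, 305.8, 235.9]
tool_rot: [3.141, 0.001, -2.969]
force: [1.4, 0.2, 0.4]
width: 85.6
gripper_force: 0.0
```

step_arm(
  commands=[0, 5, 0, 0, 0, 0, 1, 0, 10, 0, 0, 0, 0, 1, 0, 15, 0, 0, 0, 0, 1, 0, 20, 0, 0, 0, 0, 1, 0, 25, 0, 0, 0, 0, 1, 0, 25, 0, 0, 0, 0, 1, 0, 25, 0, 0, 0, 0, 1],
)

```text
clock: 7.3
eef_pos: [475.7, 552.0, 234.2]
tool_rot: [-3.141, -0.001, -2.964]
force: [0.7, -0.1, -0.9]
width: 85.7
gripper_force: 0.0
```

Run:
```python
from h import *
np.set_printoptions(precision=1,suppress=True)
d=cam('top'); im=d['image'].copy()
d2=cam('scene')
cv2.imwrite('pics/c4.png',np.vstack([cv2.resize(im[140:270,150:350,::-1],(500,325)),cv2.resize(d2['image'][190:300,300:500,::-1],(500,275))]))
np.save('pics/t4.npy',d,allow_pickle=True);np.save('pics/s4.npy',d2,allow_pickle=True)
```

```text
(no output)
```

View pics/c4.png

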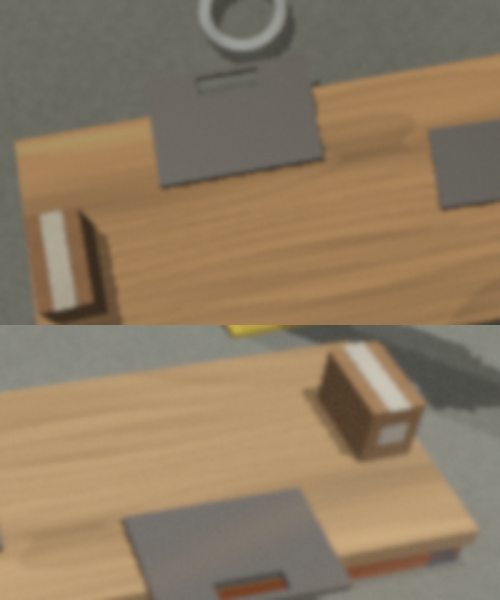

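The plate lies flat and overhangs, with its hole clear of the edge. In the top crop its corners are at (161,186), (323,159), (302,56) and (148,82). In the scene crop its rear corners are at (124,193) and (300,163). Now a numeric check.

Run:
```python
from h import *
np.set_printoptions(precision=1,suppress=True)
d=np.load('pics/t4.npy',allow_pickle=True).item(); s=np.load('pics/s4.npy',allow_pickle=True).item()
r=riser(ray(d,np.array([[161,186],[323,159],[302,56],[148,82]])/2.5+[150,140],53)); print(r)
r2=riser(ray(s,np.array([[124,193],[300,163]])/2.5+[300,190],53)); print(r2)
for q in (r,r2):
    v=q[0]-q[1]; print(np.degrees(np.arctan2(-v[0],v[1])))
```

```text
[[-74.8 194.6]
 [-76.6  37. ]
 [ 31.8  39.5]
 [ 32.6 192.5]]
[[-71.3  38. ]
 [-71.5 196.9]]
-0.6385298295222466
-179.93491598595384
```

The estimates put the overhang at 33 to 38 mm, which is inside the band but a bit short of centre. I'll go back for a 4 mm nudge.

step_arm(
  commands=[0, -5, 0, 0, 0, 0, 1, 0, -10, 0, 0, 0, 0, 1, 0, -15, 0, 0, 0, 0, 1, 0, -20, 0, 0, 0, 0, 1, 0, -25, 0, 0, 0, 0, 1, 0, -30, 0, 0, 0, 0, 1, 0, -35, 0, 0, 0, 0, 1, 0, -40, 0, 0, 0, 0, 1, 0, -40, 0, 0, 0, 0, 1, 0, -40, 0, 0, 0, 0, 1],
)

```text
clock: 8.4
eef_pos: [547.3, 153.3, 235.9]
tool_rot: [-3.141, 0.001, -2.974]
force: [0.3, 0.5, 0.4]
width: 85.5
gripper_force: 0.0
```

step_arm(
  commands=[0, 0, 4, 0, 0, 0, 1, 0, 0, 8, 0, 0, 0, 1, 0, 0, 12, 0, 0, 0, 1, 0, 0, 15, 0, 0, 0, 1, 0, 0, 18, 0, 0, 0, 1, 0, 0, 19, 0, 0, 0, 1, 0, 0, 19.5, 0, 0, 0, 1, 0, 0, 19.9, 0, 0, 0, 1, 0, 0, 19.9, 0, 0, 0, 1],
)

```text
clock: 9.3
eef_pos: [547.6, 157.5, 37.2]
tool_rot: [3.141, 0.002, -2.967]
force: [-0.1, 0.3, -0.7]
width: 85.3
gripper_force: 0.0
```

step_arm(
  commands=[-1, 0, 0.1, 0, 0, 0, 1, -2, 0, 0.1, 0, 0, 0, 1, -2.8, 0, 0.1, 0, 0, 0, 1, -3.3, 0, 0.1, 0, 0, 0, 1, -3.7, 0, 0.1, 0, 0, 0, 1, -4.0, 0, 0.1, 0, 0, 0, 1, -4.2, 0, 0.1, 0, 0, 0, 1, -4.35, 0, 0.1, 0, 0, 0, 1, -4.35, 0, 0.1, 0, 0, 0, 1, -4.35, 0, 0.1, 0, 0, 0, 1],
)

```text
clock: 10.3
eef_pos: [589.5, 164.6, 35.2]
tool_rot: [-3.142, -0.0, -2.967]
force: [-0.4, -0.5, 0.5]
width: 85.6
gripper_force: 0.5
```

step_arm(
  commands=[1, 0, 0, 0, 0, 0, 1, 3, 0, 0, 0, 0, 0, 1, 4, 0, -4, 0, 0, 0, 1, 4, 0, -8, 0, 0, 0, 1, 4, 0, -12, 0, 0, 0, 1, 4, 0, -16, 0, 0, 0, 1, 4, 0, -20, 0, 0, 0, 1, 4, 5, -20, 0, 0, 0, 1, 4, 10, -20, 0, 0, 0, 1, 4, 15, -20, 0, 0, 0, 1],
)

```text
clock: 11.3
eef_pos: [523.9, 306.6, 236.0]
tool_rot: [3.141, 0.002, -2.969]
force: [1.0, 0.4, -0.8]
width: 85.4
gripper_force: 0.0
```

step_arm(
  commands=[0, 5, 0, 0, 0, 0, 1, 0, 10, 0, 0, 0, 0, 1, 0, 15, 0, 0, 0, 0, 1, 0, 20, 0, 0, 0, 0, 1, 0, 25, 0, 0, 0, 0, 1, 0, 25, 0, 0, 0, 0, 1, 0, 25, 0, 0, 0, 0, 1, 0, 25, 0, 0, 0, 0, 1],
)

```text
clock: 12.1
eef_pos: [481.8, 549.9, 235.0]
tool_rot: [-3.14, 0.0, -2.969]
force: [-0.6, -0.6, -0.4]
width: 85.6
gripper_force: 0.0
```

Run:
```python
from h import *
d=cam('top'); d2=cam('scene')
cv2.imwrite('pics/c5.png',np.vstack([cv2.resize(d['image'][140:270,150:350,::-1],(500,325)),cv2.resize(d2['image'][200:310,300:500,::-1],(500,275))]))
```

```text
(no output)
```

View pics/c5.png

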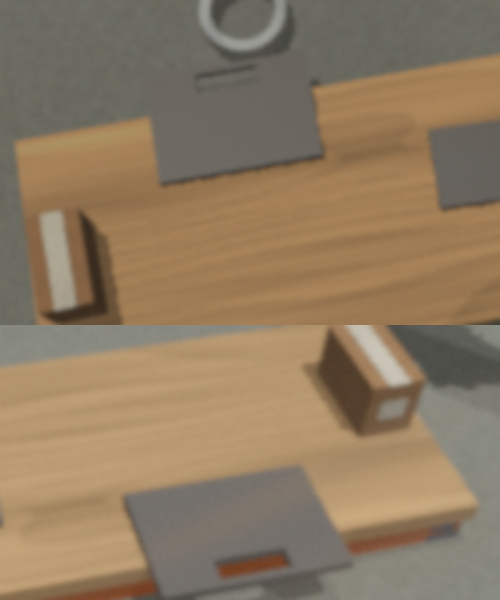

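The plate moved about 3 mm further out. It is flat, its rear edge at (161,184) to (323,157) in the top crop is square to the riser, and its hole is clear of the edge. The cartons, plain plate and tape haven't moved, and the hand is clear.

```bash
python3 -c "
from cell import ctrl
print(ctrl.finish_job())"
```

```text
the job is handed in; nothing more can be done
None
```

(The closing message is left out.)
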